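# Reseat the ring-vise stage top on its kinematic slide

## Task

Pick up the three-footed stage top by its ring vise and put it back on the carriage of the small slide bolted to the bench, nose over nose, so that its ball feet are fully home in the cone, the vee groove and the flat and it sits level. The carriage is clamped wherever the last job left it along its slide, so find the cone by feel: set the stage top down lightly, slide it along the groove under light pressure until it drops in, and never force it (10 N of push is plenty). Keep it upright throughout, then let go, and leave the other things on the bench alone.

Things in the scene. Friction and masses are not known exactly. Their poses are not given: they have to be found in the camera images.
- stage: Loose stage top, 0.35-0.65 kg: 8 mm aluminium plate with three round lobes, on three 13 mm steel balls. Origin: level with the ball bottoms (so on the bench), under the middle of its ring vise; x to the single lobe (nose), z up. Balls at x, y = (-26, 30), (-26, -30), (52, 0) mm. Plate 10 to 18 mm above origin; reaches 39 mm back, 65 mm to the nose, 43 mm to each side.
- stage_grip (a point): Middle of the dark steel ring vise on the stage top, 42 mm above the stage's origin: the place to grip. Vise block: 28 mm thick across the stage's y (flat faces), 46 mm long in x, 18 to 50 mm above the origin; a 16 mm brass knob sticks out 15 mm at its rear (-x) end, and a signet ring stands on top up to 67 mm.
- slide: Grey slide bed bolted to the bench (84 x 140 x 14 mm, thimble at its -y end). Origin: on the bench, in its middle; y along the slide, x to the nose, z up. On it a dark T-shaped carriage with three bright seat blocks. The carriage is clamped firmly at an unmeasured place, up to 10 mm along +y or -y of mid travel. Home: stage and slide agree in x and yaw, the stage's origin is 30 mm higher.
- slide_mid (a point): Bed's middle, 14 mm up. With the carriage at mid travel the seats are at x, y (slide's frame): cone (-26, 30), vee groove (-26, -30), flat (52, 0) mm. Blocks 26 x 44 mm, long along y. 90 degree cone, 12 mm wide, in the middle of a flat-topped block 33.3 mm high; groove along y, 16 mm wide, top 35.3 mm; flat 30 mm. A ball on top of the cone block rides 3.3 mm high; in the cone it resists sideways.
- bench_block: Bystander: square steel bench block, 66 x 66 x 18 mm, loose; origin under its centre.
- ring_box: Bystander: small open black ring box, 60 x 54 mm, 24 mm high with its lid standing up to 68 mm at the +x side, loose; origin under its centre.
- hammer: Bystander: small hammer lying on its side, steel head 46 mm long and 26 mm thick, wooden handle reaching 210 mm along its x; origin on the bench under the head.
There are look-alikes about, which are no part of the job. There is more than one size of the stage; the one meant has the size given above.

How it is judged:
On the way:
1. the stage top is lifted clear of the bench (height (world z) of stage above 0.036 m), for 0.2 s.
At the end, for the whole second after the job is handed in: the stage top's origin is 28.5 to 31.2 mm above the slide's (home: 30), within 2.5 mm of it along x and 11.5 mm along y; yaw within 0.03 rad, level within 0.012 rad (no foot over about 0.7 mm out of its seat), at rest and let go (z of stage in the frame of slide between 0.0285 and 0.0312 m and x of stage in the frame of slide between -0.0025 and 0.0025 m and y of stage in the frame of slide between -0.0115 and 0.0115 m and angle between stage's own z axis and vertical below 0.012 rad and angle between the x axis of stage and the x axis of slide, either way round below 0.03 rad and linear speed of stage below 0.01 m/s and contact force between the fingers and stage below 0.1 N); the robot touches nothing.
It fails at once if the stage top is forced or struck against the slide's seats (contact forces over 45 N in all) (contact force between stage and slide above 45 N).
It fails at once if the stage top is tipped more than 0.35 rad (angle between stage's own z axis and vertical above 0.35 rad).
It fails at once if the bench block is moved (distance of bench_block from where it was at the start of the episode above 0.015 m).
It fails at once if the ring box is moved (distance of ring_box from where it was at the start of the episode above 0.015 m).
It fails at once if the hammer is moved (distance of hammer from where it was at the start of the episode above 0.015 m).
It also fails if it takes over 72 s, if anything falls off the work surface, if the arm or the gripper's body presses on something with over 40 N, if the wrist force passes 120 N, or if a joint passes its speed limit or range.

## Robot

A 6-joint arm with a two-finger parallel gripper is mounted at the origin on the work surface. World frame = base frame: x ahead of the robot, y to its left, z up, the work surface at z = 0. Lengths are in m, angles in rad, forces in N, time in s.
With the tool pointing down it reaches from about 0.35 to 0.975 m from the base axis. Payload 4.9 kg.
Tool frame: the origin (TCP) lies on the centre line of the jaws, within the pads' length; the fingertips stand manip.tip_reach ahead of it and the grasp point (between the pads) is the TCP (manip.tip_reach is the distance from the TCP to the fingertips, in m); z points along the fingers, y is the line along which they close (so a half turn about z gives the same grasp; the last joint's range is limited). The gripper opens to 85 mm and grips with 20 to 120 N. Pads are 22 mm wide; open, the fingers measure 114 mm over their backs; the gripper's body (76 mm by 85 mm) begins 54 mm behind the grasp point. The pads swing forward as they close: fully open they stand 13 mm farther back than shut.
Start: joints at [1.133, 0.053, 1.613, -0, 1.476, -0.119], TCP at [0.196, 0.593, 0.25] pointing down, gripper open.
Joint ranges: [-3.01, 3.01], [-1.01, 2.22], [0.06, 2.58], [-1.02, 4.17], [0.09, 2.62], [-3.14, 3.14]. Speed limits (rad/s): [2.57, 2.57, 3.14, 3.14, 3.14, 3.14].

## Interface

Orientations are given as a unit quaternion [w, x, y, z].
In Python, from plant import manip gives the robot as it stands. The module is installed in compiled form; this text tells all that it offers.
- The arm moves only by the tool move_arm, never from a script. Its argument "rows" is a list of rows, each a list of 7 numbers: the shift along the tool's x, y, z in cm, then the turn, a rotation vector about the tool's x, y, z in degrees, then the opening, from -1 (shut) to 1 (fully open). In form: [[tx, ty, tz, ax, ay, az, jaw], ...]. A call has 1 to 20 rows; each row shifts and turns the commanded pose from where the row before left it, along the tool's axes as they then stand; what a row does not reach is not made up. A row lasts 1/12 s, in which the tool goes at most 41.7 mm and 7.16 degrees, less where a joint would pass 70% of its speed; a pose out of reach is approached as far as the arm can. A call is refused whole if a number of a shift passes 4.17 or a number of a turn 7.16, either way. A call with a gripper value outside its range is refused whole. The fingers move at their own pace and stop on an object; the grip force is fixed at half the most. Time passes only in rows, so rows that do not move let the fingers close. It gives the time, the measured TCP pose, the force, the opening and the grip force at its end, in the units of the state.
- manip.state(): the state, without advancing time (a new reading comes with each control period).
- manip.grab_frame(name): name is "scene" or "top" or "wrist"; returns a dict with "img" (384x512x3 uint8, blue, green, red), "mtx" (3x3 intrinsics, pixels), "R" (3x3) and "t" (3): a world point X has camera coordinates R X + t. Camera axes: x right, y down, z forward; pixel columns grow to the right and rows downward; lengths in m; the calibration is good to about 2 mm. A picture is of the moment at which its call begins. There is no depth.
- manip.job_done(): hands the job in; it is judged then, once.
The state is a dict: "time": time; "joint_pos": joint angles; "joint_vel": joint speeds; "joint_efforts": joint torques, N m; "tool_pos": TCP position; "tool_rot": TCP orientation; "contact_force": force on the tool from outside, world axes, zero at the start; "ft_torque": the same for the moment, N m; "gripper_width": opening from 0.0 (shut) to 1.0 (fully open); "grasp_force": force on a finger pad.
Only numpy, scipy, OpenCV 4.12 (cv2) and the standard library are available. Lean on these libraries where they do the work, as an engineer would, in place of code of your own. Each camera call takes 0.05 s, during which the arm holds its last target. There are 200 camera calls.

## Working session

There is one attempt and no reset: what is moved stays moved. The work goes in short steps, Python scripts to look and compute and a tool call to move; the robot and the scene stay as the last step left them, time stands still between calls to the robot, and variables do not carry over. Pictures are saved under pics/ and viewed, at most 10 in all, crops included, and the job is handed in when it is done.

Besides the shell and the picture viewer there is one more tool, called after "Emit:" as name(argument=value, ...) on one line, values as JSON. move_arm: Moves the arm, as the interface text tells. Its arguments: {"type":"object","properties":{"rows":{"type":"array","items":{"type":"array","items":{"type":"number"}}}},"required":["rows"]}

```bash
mkdir -p pics; python3 - <<'E'
from plant import manip
import cv2,pickle
s=manip.state();print(s,manip.tip_reach)
f={n:manip.grab_frame(n) for n in("scene","top")}
pickle.dump(f,open('f0.pkl','wb'))
for n in f:
    cv2.imwrite(f'pics/{n}0.png',cv2.resize(f[n]['img'],(800,600),interpolation=cv2.INTER_CUBIC)); print(n,f[n]['mtx'].tolist(),(-f[n]['R'].T@f[n]['t']).tolist())
E
```

```text
{'time': 0.0, 'joint_pos': array([ 1.13300558e+00,  5.33723504e-02,  1.61430570e+00, -1.62248208e-05,
        1.47599396e+00, -1.19009938e-01]), 'joint_vel': array([ 6.58638126e-06, -8.96934339e-04,  1.40259078e-03, -7.91017821e-04,
        1.76595003e-03,  6.28982028e-04]), 'joint_efforts': array([-1.51413307e-03, -3.93692958e+01, -3.70175385e+01, -2.24643218e-04,
        7.30826476e-03,  3.88840746e-06]), 'tool_pos': array([0.1956392 , 0.59297209, 0.24904638]), 'tool_rot': array([-2.77957302e-04,  1.58715513e-01,  9.87323810e-01, -1.00186363e-03]), 'contact_force': array([-0.10131142,  0.16792508,  0.26596008]), 'ft_torque': array([-0.04131515, -0.03461941, -0.03109465]), 'grasp_force': 0.0, 'gripper_width': 0.9996975794431135} 0.019
scene [[449.36878399410364, 0.0, 248.86486149551806], [0.0, 449.36878399410364, 194.352919828207], [0.0, 0.0, 1.0]] [1.4599747849552722, 0.42420028680206134, 1.144113402375913]
top [[485.1354439136693, 0.0, 254.93911796572368], [0.0, 485.1354439136693, 185.76731979527946], [0.0, 0.0, 1.0]] [0.2562393692940355, -0.0004329583249403444, 1.5175912073672526]
```

View pics/top0.png

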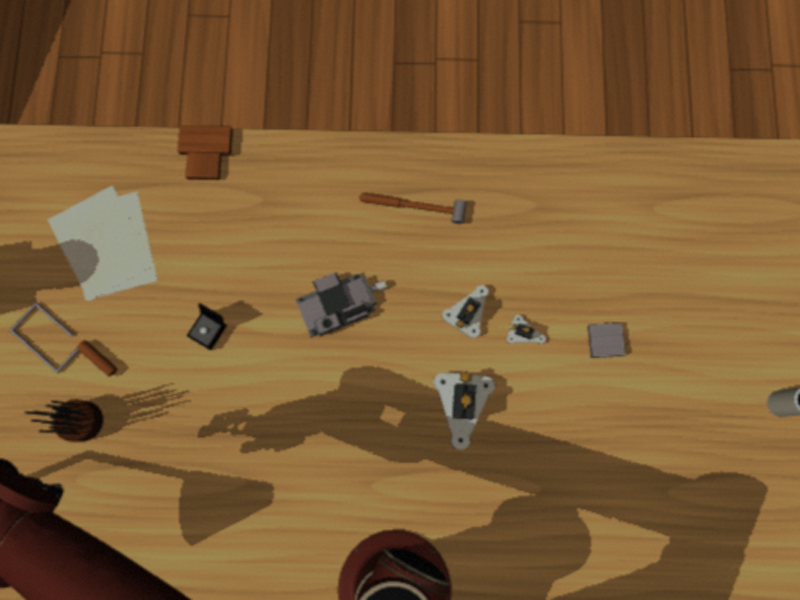

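View pics/scene0.png

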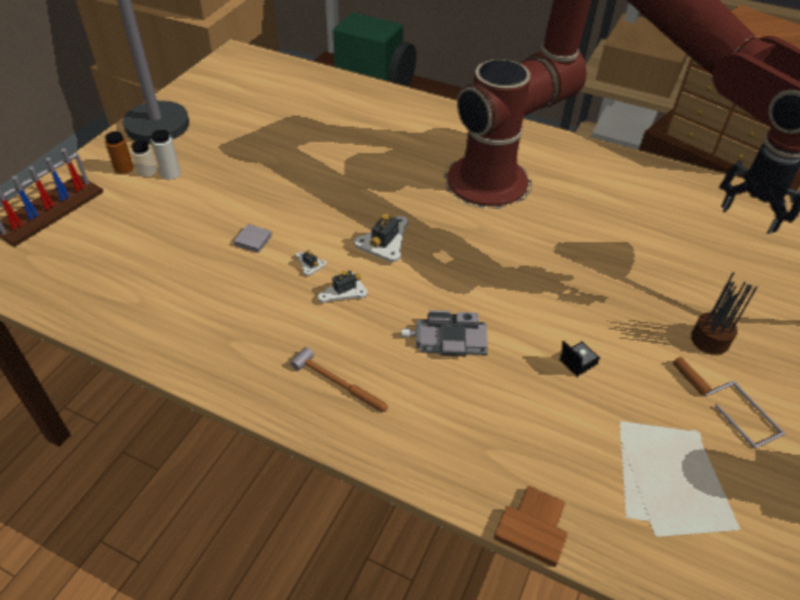

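The top view shows three stage tops. The mid-sized one at about (469,311) has lobes at (483,291), (449,315) and (474,331), which match the given 78/60 mm. The slide is at about (340,303), with its thimble at (380,286) on the right and the nose flat at (325,283).

```bash
cat > h.py <<'E'
import numpy as np
def ray(f,u,v,z):
    d=f['R'].T@np.linalg.inv(f['mtx'])@np.array([u,v,1.]); c=-f['R'].T@f['t']
    return c+d*(z-c[2])/d[2]
def proj(f,X):
    p=f['mtx']@(f['R']@np.asarray(X,float)+f['t']); return p[:2]/p[2]
E
python3 - <<'E'
import pickle,cv2,numpy as np
from h import *
f=pickle.load(open('f0.pkl','rb'))['top']
k=.64
P=[ray(f,u*k,v*k,.018) for u,v in((483,291),(449,315),(474,331))]
n,a,b=P;m=(a+b)/2;d=(n-m)/np.linalg.norm(n-m)
print('stage',np.round(P,3).tolist(),np.linalg.norm(n-m),np.linalg.norm(a-b),'org',m+d*.026,'yaw',np.degrees(np.arctan2(d[1],d[0])))
for u,v in((340,303),(380,286),(325,283),(322,322)):print(ray(f,u*k,v*k,.03).round(3))
im=f['img'][160:230,180:350];cv2.imwrite('pics/c1.png',cv2.resize(im,None,fx=4.7,fy=4.7,interpolation=cv2.INTER_CUBIC))
E
```

```text
stage [[0.572, -0.165, 0.018], [0.521, -0.097, 0.018], [0.49, -0.147, 0.018]] 0.0792057806068846 0.05920839236241713 org [ 0.52747879 -0.13640632  0.018     ] yaw -33.12695346186236
[0.539 0.122 0.03 ]
[0.576 0.043 0.03 ]
[0.579 0.153 0.03 ]
[0.5   0.156 0.03 ]
```

View pics/c1.png

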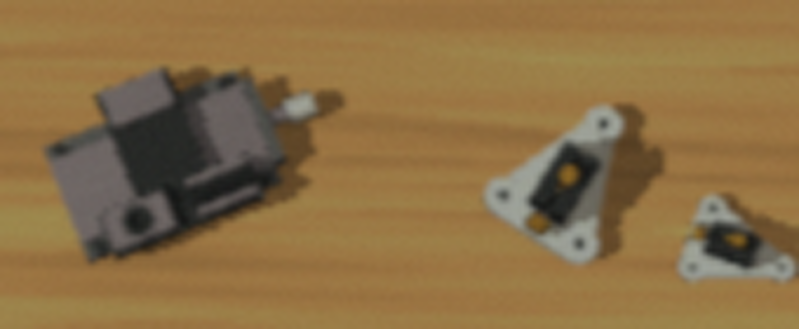

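The crop shows the target stage with its lobe dots at (603,123), (503,195) and (580,243). The slide bed corners are at (47,150), (92,262), (285,160) and (240,75), and the cone is at (138,220). I measured 79.2/59.2 mm against the required 78/60, so this is the right stage. I'll move over the slide first and look with the wrist camera.

Emit:
move_arm(rows=[[-2.5,-1.8,0,0,0,0,1],[-2.5,-1.8,0,0,0,0,1],[-2.5,-1.8,0,0,0,0,1],[-2.5,-1.8,0,0,0,0,1],[-2.5,-1.8,0,0,0,0,1],[-2.5,-1.8,0,0,0,0,1],[-2.5,-1.8,0,0,0,0,1],[-2.5,-1.8,0,0,0,0,1],[-2.5,-1.8,0,0,0,0,1],[-2.5,-1.8,0,0,0,0,1],[-2.5,-1.8,0,0,0,0,1],[-2.5,-1.8,0,0,0,0,1],[-2.5,-1.8,0,0,0,0,1],[-2.5,-1.8,0,0,0,0,1],[-2.5,-1.8,0,0,0,0,1],[-2.5,-1.8,0,0,0,0,1],[-2.5,-1.8,0,0,0,0,1],[-2.5,-1.8,0,0,0,0,1],[-2.0,-1.5,0,0,0,0,1],[0,0,0,0,0,0,1]])

```text
time: 1.77
tool_pos: [0.5376, 0.1209, 0.2497]
tool_rot: [0.0, 0.161, 0.987, -0.001]
contact_force: [-0.8, 0.5, 0.2]
gripper_width: 1.0
grasp_force: 0.0
```

```bash
python3 - <<'E'
from plant import manip
import cv2,pickle
s=manip.state();print(s['tool_pos'],s['tool_rot'],s['joint_pos'])
f={n:manip.grab_frame(n) for n in("wrist","scene")}
pickle.dump(f,open('f1.pkl','wb'))
w=f['wrist'];print(-w['R'].T@w['t'],w['R'])
cv2.imwrite('pics/w1.png',cv2.resize(w['img'],(800,600),interpolation=cv2.INTER_CUBIC))
E
```

```text
[0.53759007 0.12086028 0.2496885 ] [ 1.81326929e-05  1.60915572e-01  9.86967842e-01 -8.10263948e-04] [ 8.68229638e-02 -1.23387019e-01  1.78558719e+00 -1.58625940e-03
  1.47975592e+00 -1.16059227e+00]
[0.47146915 0.14445831 0.37359411] [[ 0.31831455  0.947984   -0.00147912]
 [ 0.91148429 -0.30562912  0.27529482]
 [ 0.26052303 -0.08897854 -0.96135871]]
```

View pics/w1.png

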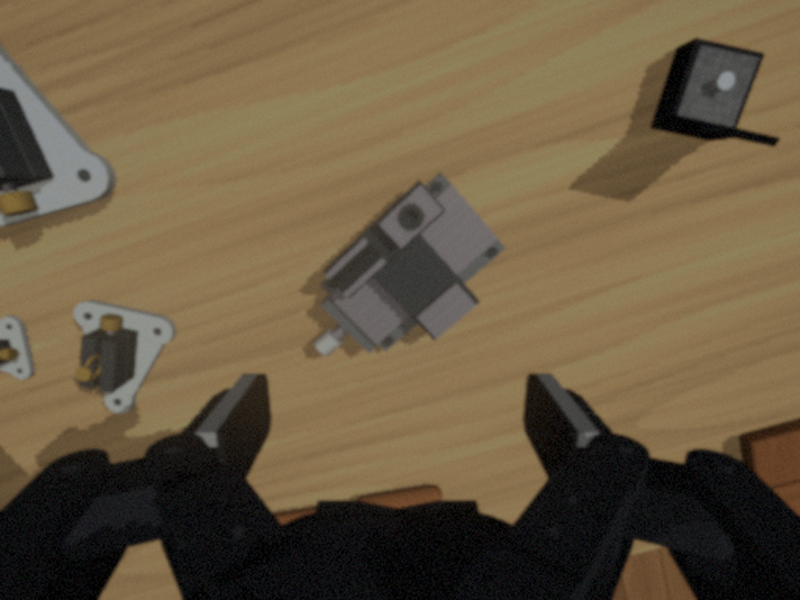

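The wrist view shows the slide: cone at (411,215), bed corners near (438,174), (503,245) and (383,350), and the nose block around (447,312). The stage lobes are at (88,315), (157,331) and (117,402). I'll enlarge both.

```bash
python3 - <<'E'
import pickle,cv2,numpy as np
w=pickle.load(open('f1.pkl','rb'))['wrist']['img']
a=cv2.resize(w[105:231,194:328],None,fx=4,fy=4,interpolation=cv2.INTER_CUBIC)
b=cv2.resize(w[188:268,46:112],None,fx=4,fy=4,interpolation=cv2.INTER_CUBIC)
o=np.zeros((504,800,3),np.uint8);o[:,:536]=a;o[:320,536:800]=b
cv2.imwrite('pics/w1c.png',cv2.convertScaleAbs(o,alpha=1.5))
E
```

```text
(no output)
```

View pics/w1c.png

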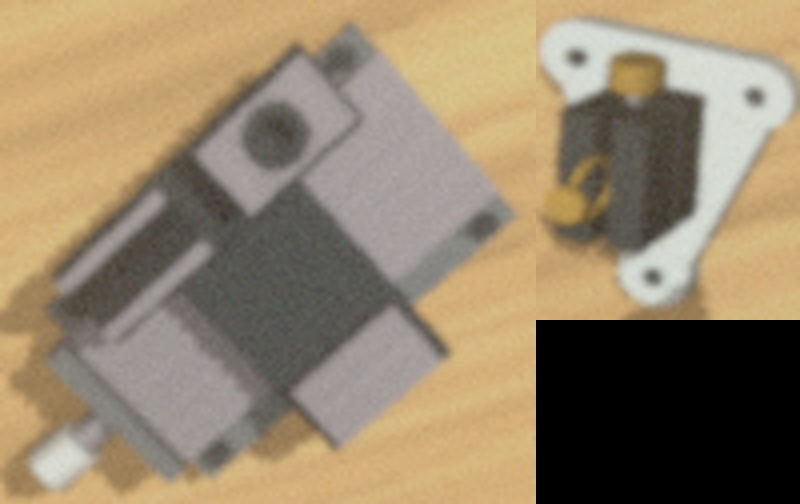

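```bash
python3 - <<'E'
import pickle,numpy as np
from h import *
f=pickle.load(open('f1.pkl','rb'))['wrist']
g=lambda u,v,z,ox=194,oy=105:ray(f,(u+.5)/4-.5+ox,(v+.5)/4-.5+oy,z)[:2]
ang=lambda d:np.degrees(np.arctan2(d[1],d[0]))
A,B,C=[g(*p,.014) for p in((343,57),(482,224),(217,455))]
cA,cB,cC=[g(*p,.014) for p in((352,22),(513,215),(212,472))]
print('bolts',A,B,C,np.linalg.norm(A-B),np.linalg.norm(B-C),'mid',(A+C)/2,'yaw',ang(B-A),ang(B-C)-90)
print('corn',np.linalg.norm(cA-cB),np.linalg.norm(cB-cC),'mid',(cA+cC)/2,'yaw',ang(cB-cA),ang(cB-cC)-90)
cone=g(275,135,.0333)
cb=np.array([g(*p,.0333) for p in((300,48),(360,118),(250,215),(195,155))])
nb=np.array([g(*p,.030) for p in((393,303),(447,352),(338,447),(290,390))])
v=np.array([g(*p,.0353) for p in((165,195),(58,290),(210,243),(108,340))])
print('cone',cone,cb.mean(0),'flat',nb.mean(0),'vee',v.mean(0))
print('cb',[np.linalg.norm(cb[i]-cb[i-1]) for i in range(4)],'nb',[np.linalg.norm(nb[i]-nb[i-1]) for i in range(4)])
print('yaw blocks',ang(cb[1]-cb[2])-90,ang(nb[1]-nb[2])-90,ang(v[0]-v[1])-90,ang(v[2]-v[3])-90,'cone-vee',ang(cone-v.mean(0))-90,np.linalg.norm(cone-v.mean(0)))
rear=(cone+v.mean(0))/2;d=nb.mean(0)-rear;print('T',np.linalg.norm(d),ang(d),'home org',rear+d/np.linalg.norm(d)*.026)
a,b,n=[g(*p,.018,46,188) for p in((577-536,58),(755-536,97),(652-536,277))]
m=(a+b)/2;d=n-m
print('stage',np.linalg.norm(d),np.linalg.norm(a-b),ang(d),ang(a-b)-90,ang(b-a)-90,m+d/np.linalg.norm(d)*.026)
E
```

```text
bolts [0.48507714 0.17347561] [0.55029604 0.20125612] [0.59930901 0.09230452] 0.07088907779568522 0.11946849780039531 mid [0.54219308 0.13289006] yaw 23.071965763691644 24.221077781069454
corn 0.08151719715404751 0.13446891418898513 mid [0.54032252 0.13391551] yaw 23.43685154949944 23.730614787746262
cone [0.49966089 0.14554679] [0.49971108 0.1457869 ] flat [0.58234367 0.15014069] vee [0.52435958 0.09123591]
cb [np.float64(0.044688391728934344), np.float64(0.027563861702218077), np.float64(0.04448939774308215), np.float64(0.024982915260851432)] nb [np.float64(0.04388318141588666), np.float64(0.024416710748022742), np.float64(0.04773570238870635), np.float64(0.025691974167746073)]
yaw blocks 22.982796496507106 24.97193691115848 22.497597701803798 25.069478356594487 cone-vee 24.454387821554633 0.0596631938134649
T 0.07716743021753313 24.294973249299765 home org [0.53570766 0.12908865]
stage 0.07810062975018772 0.06008588287372776 -32.32965901636051 -212.05637945897612 -32.056379458976124 [ 0.53048294 -0.13558585]
```

```bash
python3 - <<'E'
import pickle,numpy as np
from h import *
t=pickle.load(open('f0.pkl','rb'))['top'];w=pickle.load(open('f1.pkl','rb'))['wrist']
T=lambda p:np.array([(p[0]+.5)/4.7-.5+180,(p[1]+.5)/4.7-.5+160])
W=lambda p:np.array([(p[0]+.5)/4-.5+194,(p[1]+.5)/4-.5+105])
def tri(p,q):
    M=[];b=[]
    for f,uv in((t,T(p)),(w,W(q))):
        c=-f['R'].T@f['t'];d=ray(f,*uv,0)-c;d/=np.linalg.norm(d);P=np.eye(3)-np.outer(d,d);M.append(P);b.append(P@c)
    X=np.linalg.lstsq(np.vstack(M),np.hstack(b),rcond=None)[0]
    return X.round(4)
print('cone tri',tri((138,220),(275,135)),'top@33',ray(t,*T((138,220)),.0333))
print('bedB tri',tri((47,150),(513,215)),'top@7',ray(t,*T((47,150)),.007),ray(w,*W((513,215)),.007))
print('bedA tri',tri((92,262),(352,22)),ray(t,*T((92,262)),.007),ray(w,*W((352,22)),.007))
nb=np.mean([ray(t,*T(p),.03) for p in((96,96),(163,68),(178,97),(112,128))],0);print('nose',nb)
a,b,n=[ray(t,*T(p),.018) for p in((503,195),(580,243),(603,123))]
m=(a+b)/2;d=n-m;print('stage',m+d/np.linalg.norm(d)*.026,np.degrees(np.arctan2(d[1],d[0])))
E
```

```text
cone tri [0.499  0.146  0.0347] top@33 [0.49865253 0.14660171 0.0333    ]
bedB tri [0.5443 0.2076 0.0385] top@7 [0.54953206 0.21253101 0.007     ] [0.55220243 0.21298488 0.007     ]
bedA tri [ 0.4762  0.1811 -0.0094] [0.47391696 0.17881499 0.007     ] [0.47595456 0.17993123 0.007     ]
nose [0.58220931 0.15070161 0.03      ]
stage [ 0.52938821 -0.13423282  0.018     ] -31.887678532441416
```

Emit:
move_arm(rows=[[-0.62,-2.04,0,0,0,0,1],[-0.62,-2.04,0,0,0,0,1],[-0.62,-2.04,0,0,0,0,1],[-0.62,-2.04,0,0,0,0,1],[-0.62,-2.04,0,0,0,0,1],[-0.62,-2.04,0,0,0,0,1],[-0.62,-2.04,0,0,0,0,1],[-0.62,-2.04,0,0,0,0,1],[-0.62,-2.04,0,0,0,0,1],[-0.62,-2.04,0,0,0,0,1],[-0.62,-2.04,0,0,0,0,1],[-0.62,-2.04,0,0,0,0,1],[0,0,2.5,0,0,6.8,1],[0,0,2.5,0,0,6.8,1],[0,0,2.5,0,0,0,1],[0,0,2.5,0,0,0,1],[0,0,0,0,0,0,1]])

```text
time: 3.28
tool_pos: [0.5261, -0.1288, 0.144]
tool_rot: [-0.006, 0.274, 0.962, 0.001]
contact_force: [-0.4, 0.5, -1.7]
gripper_width: 0.997
grasp_force: 0.0
```

```bash
python3 - <<'E'
from plant import manip
import cv2,pickle
s=manip.state();print(s['time'],s['tool_pos'],s['tool_rot'],s['joint_pos'],s['contact_force'])
w=manip.grab_frame("wrist");pickle.dump(w,open('f2.pkl','wb'))
cv2.imwrite('pics/w2.png',cv2.resize(w['img'],(800,600),interpolation=cv2.INTER_CUBIC))
E
```

```text
3.2833 [ 0.5260917  -0.12879456  0.14404093] [-5.52992693e-03  2.73791116e-01  9.61773019e-01  7.10839496e-04] [-3.77667290e-01 -4.88546485e-02  1.89758691e+00  3.17997037e-04
  1.30400710e+00 -1.39387518e+00] [-0.36977814  0.48836962 -1.7422774 ]
```

View pics/w2.png

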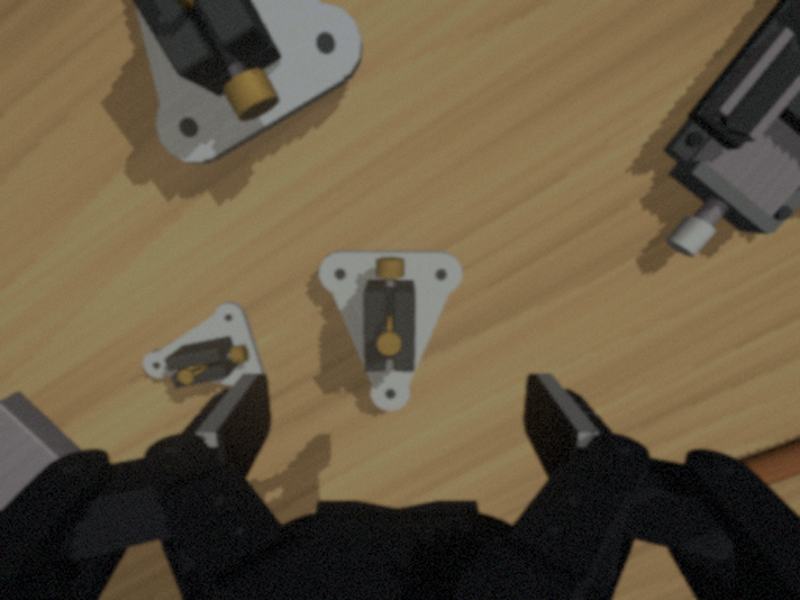

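Stage dots in the wrist view are at (340,274), (441,274) and (390,394). The stage is square to the jaws and almost centred.

```bash
python3 - <<'E'
from plant import manip
import pickle
from h import *
from scipy.spatial.transform import Rotation as R
f=pickle.load(open('f2.pkl','rb'))
a,b,n=[ray(f,u*.64,v*.64,.018) for u,v in((340,274),(441,274),(390,394))]
m=(a+b)/2;d=n-m;o=m+d/np.linalg.norm(d)*.026;print(np.linalg.norm(d),np.linalg.norm(a-b),o,np.degrees(np.arctan2(d[1],d[0])),np.degrees(np.arctan2(b[1]-a[1],b[0]-a[0]))-90)
s=manip.state();q=s['tool_rot'];r=R.from_quat([*q[1:],q[0]]);M=r.as_matrix()
print(s['time'],s['tool_pos'],'tool y ang',np.degrees(np.arctan2(M[1,1],M[0,1])),'z',M[:,2])
print('shift in tool axes',M.T@(np.r_[o[:2],.042]-s['tool_pos'])*100)
E
```

```text
0.07858405799806277 0.0601071742228975 [ 0.5307787  -0.13515275  0.018     ] -32.26207792452139 -31.80242019238745
3.3333 [ 0.52753831 -0.12945036  0.14692729] tool y ang 58.220505545256906 z [-0.00671019  0.00293696 -0.99997317]
shift in tool axes [-0.65184618 -0.30320983 10.48859858]
```

Emit:
move_arm(rows=[[0,0,2,0,0,0,1],[0,0,2,0,0,0,1],[0,0,1,0,0,0,1],[0,0,0,0,0,0,1],[0,0,0,0,0,0,1],[0,0,0,0,0,0,1],[0,0,0,0,0,0,1],[0,0,0,0,0,0,1]])

```text
time: 4.0
tool_pos: [0.5308, -0.1318, 0.1019]
tool_rot: [0.001, 0.275, 0.962, -0.0]
contact_force: [1.0, 0.4, -0.5]
gripper_width: 1.0
grasp_force: 0.0
```

```bash
cat > st.py <<'E'
from plant import manip
import numpy as np,sys
from scipy.spatial.transform import Rotation as R
s=manip.state();q=s['tool_rot'];M=R.from_quat([*q[1:],q[0]]).as_matrix()
print(s['time'],s['tool_pos'].round(4),'yang',np.degrees(np.arctan2(M[1,1],M[0,1])).round(2),'z',M[:,2].round(4),'F',s['contact_force'].round(2),'T',s['ft_torque'].round(3),'w',s['gripper_width'],s['grasp_force'])
if len(sys.argv)>1: print('shift cm',(M.T@(np.array(sys.argv[1:4],float)-s['tool_pos'])*100).round(2))
E
python3 st.py .5308 -.1352 .043
```

```text
4.0 [ 0.5308 -0.1318  0.1019] yang 58.13 z [ 2.4e-03 -9.0e-04 -1.0e+00] F [ 0.96  0.37 -0.53] T [-0.015 -0.    -0.019] w 1.0002461024074576 0.0
shift cm [-0.17 -0.29  5.89]
```

Emit:
move_arm(rows=[[-0.17,-0.29,0,0,0,0,1],[0,0,1,0,0,0,1],[0,0,1,0,0,0,1],[0,0,1,0,0,0,1],[0,0,1,0,0,0,1],[0,0,1,0,0,0,1],[0,0,0.8,0,0,0,1],[0,0,0,0,0,0,1],[0,0,0,0,0,0,1],[0,0,0,0,0,0,1]])

```text
time: 4.83
tool_pos: [0.5301, -0.135, 0.0425]
tool_rot: [0.0, 0.274, 0.962, -0.0]
contact_force: [-0.2, -0.1, -0.5]
gripper_width: 0.995
grasp_force: 0.0
```

```bash
python3 st.py .5308 -.1352 .043
```

```text
4.8333 [ 0.5301 -0.135   0.0425] yang 58.14 z [ 5.e-04 -2.e-04 -1.e+00] F [-0.15 -0.14 -0.52] T [-0.015 -0.019  0.001] w 0.9948205815233828 0.0
shift cm [-0.07  0.02 -0.05]
```

Emit:
move_arm(rows=[[0,0,0,0,0,0,-1],[0,0,0,0,0,0,-1],[0,0,0,0,0,0,-1],[0,0,0,0,0,0,-1],[0,0,0,0,0,0,-1],[0,0,0,0,0,0,-1],[0,0,0,0,0,0,-1],[0,0,0,0,0,0,-1]])

```text
time: 5.5
tool_pos: [0.5303, -0.1351, 0.0429]
tool_rot: [0.001, 0.275, 0.962, -0.0]
contact_force: [0.5, 0.1, 2.8]
gripper_width: 0.313
grasp_force: 60.4
```

```bash
python3 st.py
```

```text
5.5 [ 0.5303 -0.1351  0.0429] yang 58.13 z [ 1.3e-03 -5.0e-04 -1.0e+00] F [0.54 0.07 2.84] T [-0.007 -0.022  0.004] w 0.31313726812701476 60.36112356930971
```

Emit:
move_arm(rows=[[0,0,-0.5,0,0,0,-1],[0,0,-1,0,0,0,-1],[0,0,-1.5,0,0,0,-1],[0,0,-2,0,0,0,-1],[0,0,-2,0,0,0,-1],[0,0,-2,0,0,0,-1],[0,0,-1,0,0,0,-1],[0.6,0.95,0,0,0,0,-1],[1.13,1.89,0,0,0,0,-1],[1.13,1.89,0,0,0,0,-1],[1.13,1.89,0,0,0,0,-1],[1.13,1.89,0,0,0,0,-1],[1.13,1.89,0,0,0,0,-1],[1.13,1.89,0,0,0,0,-1],[1.13,1.89,0,0,0,0,-1],[1.13,1.89,0,0,0,0,-1],[1.13,1.89,0,0,0,0,-1],[1.13,1.89,0,0,0,0,-1],[1.13,1.89,0,0,0,0,-1],[0.6,0.95,0,0,0,0,-1]])

```text
time: 7.17
tool_pos: [0.5319, 0.1324, 0.1402]
tool_rot: [-0.002, 0.274, 0.962, -0.0]
contact_force: [-0.8, 0.6, -5.3]
gripper_width: 0.317
grasp_force: 60.0
```

Emit:
move_arm(rows=[[0,0,0,0,0,-3,-1],[0,0,0,0,0,-5,-1],[0,0,0,0,0,-5,-1],[0,0,0,0,0,-5,-1],[0,0,0,0,0,-5,-1],[0,0,0,0,0,-5,-1],[0,0,0,0,0,-5,-1],[0,0,0,0,0,-5,-1],[0,0,0,0,0,-5,-1],[0,0,0,0,0,-5,-1],[0,0,0,0,0,-5,-1],[0,0,0,0,0,-3,-1],[0,0,0,0,0,0,-1],[0,0,0,0,0,0,-1],[0,0,0,0,0,0,-1],[0,0,0,0,0,0,-1],[0,0,0,0,0,0,-1],[0,0,0,0,0,0,-1]])

```text
time: 8.67
tool_pos: [0.5338, 0.1298, 0.1422]
tool_rot: [-0.0, -0.209, 0.978, 0.0]
contact_force: [-0.5, 1.2, -4.9]
gripper_width: 0.316
grasp_force: 59.9
```

```bash
python3 st.py .5348 .1291 .08; python3 - <<'E'
from plant import manip
import cv2,pickle
w=manip.grab_frame("wrist");pickle.dump(w,open('f3.pkl','wb'))
cv2.imwrite('pics/w3.png',cv2.resize(w['img'],(800,600),interpolation=cv2.INTER_CUBIC))
E
```

```text
8.6667 [0.5338 0.1298 0.1422] yang 114.11 z [-1.e-04  0.e+00 -1.e+00] F [-0.47  1.22 -4.94] T [-0.034 -0.002 -0.032] w 0.3156242318383189 59.94384499266744
shift cm [-0.07 -0.11  6.22]
```

View pics/w3.png

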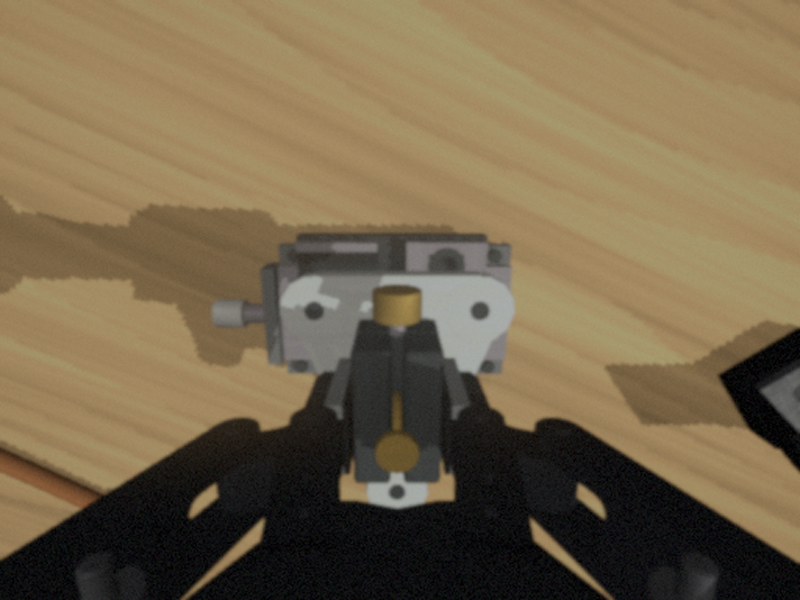

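The stage is held squarely over the slide, with its dots at (314,311), (480,311) and (397,492). The cone is visible at (447,260), and the back edge of the bed runs parallel to the plate.

```bash
python3 - <<'E'
import pickle
from h import *
f=pickle.load(open('f3.pkl','rb'))
zp=.1422-.0429+.018
a,b,n=[ray(f,u*.64,v*.64,zp) for u,v in((314,311),(480,311),(397,492))]
m=(a+b)/2;d=n-m;o=m+d/np.linalg.norm(d)*.026;print(np.linalg.norm(d),np.linalg.norm(a-b),'stage org',o,np.degrees(np.arctan2(d[1],d[0])))
c=ray(f,447*.64,260*.64,.0333);print('cone',c)
th=np.radians(24.1);Rz=np.array([[np.cos(th),-np.sin(th)],[np.sin(th),np.cos(th)]])
print('home org from cone',c[:2]-Rz@[-.026,.030])
# ridge at rear vee (300..378, 247): centre of top ridge
for u,v in((300,247),(378,247),(298,236),(486,236)):print(ray(f,u*.64,v*.64,.0345))
E
python3 st.py .5348 .1291 .08
```

```text
0.07814901851712071 0.06025634124094459 stage org [0.53515787 0.13179704 0.1173    ] 24.093205629194113
cone [0.49680774 0.1448243  0.0333    ]
home org from cone [0.53279134 0.12805587]
[0.52274383 0.06880544 0.0345    ]
[0.5055119  0.10737443 0.0345    ]
[0.51762038 0.06574019 0.0345    ]
[0.47637831 0.1580492  0.0345    ]
8.7167 [0.5338 0.1298 0.1423] yang 114.12 z [ 0. -0. -1.] F [-0.71 -0.41 -4.2 ] T [0.054 0.006 0.04 ] w 0.3158906759457073 59.9438307993114
shift cm [-0.06 -0.1   6.23]
```

Emit:
move_arm(rows=[[0.1,-0.15,0,0,0,0,-1],[0,0,1,0,0,0,-1],[0,0,1.5,0,0,0,-1],[0,0,1.5,0,0,0,-1],[0,0,1,0,0,0,-1],[0,0,0.5,0,0,0,-1],[0,0,0.4,0,0,0,-1],[0,0,0,0,0,0,-1],[0,0,0,0,0,0,-1],[0,0,0,0,0,0,-1],[0,0,0,0,0,0,-1],[0,0,0,0,0,0,-1],[0,0,0,0,0,0,-1]])

```text
time: 9.8
tool_pos: [0.5338, 0.1281, 0.0838]
tool_rot: [0.0, -0.209, 0.978, -0.0]
contact_force: [0.2, 0.5, -3.9]
gripper_width: 0.315
grasp_force: 59.9
```

```bash
python3 st.py .5338 .1298 .0729
```

```text
9.8 [0.5338 0.1281 0.0838] yang 114.14 z [ 9.e-04  1.e-04 -1.e+00] F [ 0.19  0.5  -3.92] T [ 0.008  0.028 -0.022] w 0.31500419249454154 59.93868961930275
shift cm [-0.07  0.16  1.09]
```

Emit:
move_arm(rows=[[0,0,0.2,0,0,0,-1],[0,0,0.2,0,0,0,-1],[0,0,0,0,0,0,-1],[0,0,0,0,0,0,-1],[0,0,0,0,0,0,-1]])

```text
time: 10.22
tool_pos: [0.5334, 0.128, 0.0791]
tool_rot: [-0.0, -0.209, 0.978, 0.0]
contact_force: [0.6, 0.2, -4.2]
gripper_width: 0.316
grasp_force: 59.9
```

Emit:
move_arm(rows=[[0,0,0.2,0,0,0,-1],[0,0,0,0,0,0,-1],[0,0,0,0,0,0,-1],[0,0,0,0,0,0,-1]])

```text
time: 10.55
tool_pos: [0.5335, 0.128, 0.0772]
tool_rot: [-0.0, -0.209, 0.978, 0.0]
contact_force: [0.1, -0.3, -4.2]
gripper_width: 0.32
grasp_force: 59.9
```

Emit:
move_arm(rows=[[0,0,0.1,0,0,0,-1],[0,0,0,0,0,0,-1],[0,0,0,0,0,0,-1],[0,0,0,0,0,0,-1]])

```text
time: 10.88
tool_pos: [0.5335, 0.128, 0.0763]
tool_rot: [-0.0, -0.209, 0.978, 0.0]
contact_force: [-0.2, 0.8, -4.3]
gripper_width: 0.313
grasp_force: 59.9
```

Emit:
move_arm(rows=[[0,0,0.1,0,0,0,-1],[0,0,0,0,0,0,-1],[0,0,0,0,0,0,-1],[0,0,0,0,0,0,-1]])

```text
time: 11.22
tool_pos: [0.5335, 0.128, 0.0753]
tool_rot: [-0.0, -0.209, 0.978, 0.0]
contact_force: [-0.3, -0.3, -5.7]
gripper_width: 0.315
grasp_force: 59.9
```

```bash
python3 st.py
```

```text
11.2167 [0.5335 0.128  0.0753] yang 114.13 z [-1.e-04 -0.e+00 -1.e+00] F [-0.34 -0.29 -5.66] T [ 0.017 -0.012  0.003] w 0.31459811333204163 59.907468762248755
```

Emit:
move_arm(rows=[[0,0,0.08,0,0,0,-1],[0,0,0,0,0,0,-1],[0,0,0,0,0,0,-1],[0,0,0,0,0,0,-1]])

```text
time: 11.55
tool_pos: [0.5336, 0.128, 0.0745]
tool_rot: [0.0, -0.209, 0.978, -0.0]
contact_force: [0.2, -0.2, -5.0]
gripper_width: 0.319
grasp_force: 59.9
```

Emit:
move_arm(rows=[[0,0,0.06,0,0,0,-1],[0,0,0,0,0,0,-1],[0,0,0,0,0,0,-1],[0,0,0,0,0,0,-1]])

```text
time: 11.88
tool_pos: [0.5338, 0.128, 0.0742]
tool_rot: [0.0, -0.209, 0.978, -0.0]
contact_force: [0.2, -1.2, -3.5]
gripper_width: 0.315
grasp_force: 60.2
```

```bash
python3 st.py
```

```text
11.8833 [0.5338 0.128  0.0742] yang 114.14 z [ 5.e-04 -1.e-04 -1.e+00] F [ 0.21 -1.16 -3.49] T [ 0.005 -0.016  0.033] w 0.3146857140638211 60.1624745875597
```

Emit:
move_arm(rows=[[0,0,0.06,0,0,0,-1],[0,0,0,0,0,0,-1],[0,0,0,0,0,0,-1],[0,0,0,0,0,0,-1]])

```text
time: 12.22
tool_pos: [0.534, 0.1279, 0.0739]
tool_rot: [0.001, -0.209, 0.978, -0.0]
contact_force: [0.1, -0.9, -0.0]
gripper_width: 0.317
grasp_force: 60.5
```

```bash
python3 st.py
```

```text
12.2167 [0.534  0.1279 0.0739] yang 114.14 z [ 1.1e-03 -1.0e-04 -1.0e+00] F [ 0.05 -0.94 -0.  ] T [-0.14   0.109  0.076] w 0.3169045380494487 60.52824184298515
```

Contact begins about 1.3 mm above home. The moment points to the vee ball, and the tool is being pushed towards stage +x, so I'll shift +x by about 1 mm under light pressure.

Emit:
move_arm(rows=[[-0.06,0,0,0,0,0,-1],[-0.06,0,0,0,0,0,-1],[0,0,0,0,0,0,-1],[0,0,0,0,0,0,-1],[0,0,0,0,0,0,-1],[0,0,0,0,0,0,-1]])

```text
time: 12.72
tool_pos: [0.5346, 0.1281, 0.0734]
tool_rot: [-0.0, -0.209, 0.978, -0.0]
contact_force: [-2.8, -4.4, 3.5]
gripper_width: 0.315
grasp_force: 61.0
```

```bash
python3 st.py
```

```text
12.7167 [0.5346 0.1281 0.0734] yang 114.15 z [-3.e-04 -9.e-04 -1.e+00] F [-2.78 -4.35  3.48] T [-0.743  0.655  0.16 ] w 0.3147111222159191 60.955417938530445
```

Emit:
move_arm(rows=[[0.03,-0.05,0,0,0,0,-1],[0,0,0,0,0,0,-1],[0,0,0,0,0,0,-1],[0,0,0,0,0,0,-1]])

```text
time: 13.05
tool_pos: [0.5346, 0.128, 0.0734]
tool_rot: [0.0, -0.209, 0.978, 0.0]
contact_force: [-0.7, -3.8, 4.1]
gripper_width: 0.318
grasp_force: 60.9
```

```bash
python3 st.py
```

```text
13.05 [0.5346 0.128  0.0734] yang 114.13 z [ 1.e-04  1.e-04 -1.e+00] F [-0.74 -3.79  4.08] T [-0.514  0.639  0.144] w 0.3181174236045062 60.91951612383127
```

Emit:
move_arm(rows=[[0.03,-0.08,0,0,0,0,-1],[0,0,0,0,0,0,-1],[0,0,0.03,0,0,0,-1],[0,0,0,0,0,0,-1],[0,0,0,0,0,0,-1]])

```text
time: 13.47
tool_pos: [0.5348, 0.1274, 0.0731]
tool_rot: [0.0, -0.209, 0.978, 0.0]
contact_force: [-0.8, -0.8, 2.0]
gripper_width: 0.318
grasp_force: 60.9
```

```bash
python3 st.py
```

```text
13.4667 [0.5348 0.1274 0.0731] yang 114.13 z [ 5.e-04  7.e-04 -1.e+00] F [-0.8  -0.82  2.01] T [ 0.047  0.284 -0.001] w 0.31802424407144686 60.87359290570021
```

Emit:
move_arm(rows=[[0,-0.08,0,0,0,0,-1],[0,0,0,0,0,0,-1],[0,0,0,0,0,0,-1],[0,0,0,0,0,0,-1],[0,0,0,0,0,0,-1]])

```text
time: 13.88
tool_pos: [0.5348, 0.127, 0.073]
tool_rot: [0.0, -0.209, 0.978, 0.001]
contact_force: [-1.4, 4.2, 2.6]
gripper_width: 0.318
grasp_force: 60.7
```

```bash
python3 st.py
```

```text
13.8833 [0.5348 0.127  0.073 ] yang 114.13 z [-1.0e-04  1.3e-03 -1.0e+00] F [-1.39  4.25  2.62] T [ 0.891  0.385 -0.053] w 0.3178478597299523 60.748659521341324
```

Emit:
move_arm(rows=[[0,0.05,0,0,0,0,-1],[0,0,0.03,0,0,0,-1],[0,0,0,0,0,0,-1],[0,0,0,0,0,0,-1],[0,0,0,0,0,0,-1]])

```text
time: 14.3
tool_pos: [0.5348, 0.127, 0.073]
tool_rot: [0.0, -0.209, 0.978, 0.0]
contact_force: [-2.6, 3.1, 4.8]
gripper_width: 0.318
grasp_force: 61.0
```

```bash
python3 st.py
```

```text
14.3 [0.5348 0.127  0.073 ] yang 114.13 z [ 2.e-04  5.e-04 -1.e+00] F [-2.62  3.1   4.85] T [ 0.889  0.544 -0.023] w 0.31784122779080287 61.01823091506958
```

Emit:
move_arm(rows=[[0,0.06,-0.04,0,0,0,-1],[0,0,0,0,0,0,-1],[0,0,0,0,0,0,-1],[0,0,0,0,0,0,-0.2],[0,0,0,0,0,0,0.2],[0,0,0,0,0,0,0.6],[0,0,0,0,0,0,0.6],[0,0,0,0,0,0,0.6],[0,0,0,0,0,0,0.6]])

```text
time: 15.05
tool_pos: [0.5345, 0.1272, 0.073]
tool_rot: [-0.0, -0.209, 0.978, -0.0]
contact_force: [-0.1, -0.6, 0.8]
gripper_width: 0.802
grasp_force: 0.0
```

```bash
python3 st.py
```

```text
15.05 [0.5345 0.1272 0.073 ] yang 114.14 z [-1.e-04 -3.e-04 -1.e+00] F [-0.14 -0.58  0.75] T [ 0.025 -0.003 -0.027] w 0.8015622267897322 0.0
```

Released. I'll rise and check.

Emit:
move_arm(rows=[[0,0,-0.5,0,0,0,0.6],[0,0,-1,0,0,0,0.6],[0,0,-2,0,0,0,0.6],[0,0,-3,0,0,0,0.6],[0,0,-3,0,0,0,0.6],[0,0,-3,0,0,0,0.6],[0,0,-3,0,0,0,0.6],[0,0,0,0,0,0,0.6],[0,0,0,0,0,0,0.6],[0,0,0,0,0,0,0.6],[0,0,0,0,0,0,0.6],[0,0,0,0,0,0,0.6]])

```text
time: 16.05
tool_pos: [0.5335, 0.1272, 0.2262]
tool_rot: [-0.002, -0.209, 0.978, 0.0]
contact_force: [-0.4, 0.3, -0.5]
gripper_width: 0.802
grasp_force: 0.0
```

```bash
python3 st.py; python3 - <<'E'
from plant import manip
import cv2,pickle
w=manip.grab_frame("wrist");pickle.dump(w,open('f4.pkl','wb'))
cv2.imwrite('pics/w4.png',cv2.resize(w['img'][100:384,120:400],None,fx=2.1,fy=2.1,interpolation=cv2.INTER_CUBIC))
E
```

```text
16.05 [0.5335 0.1272 0.2262] yang 114.13 z [-3.2e-03 -4.0e-04 -1.0e+00] F [-0.42  0.34 -0.45] T [ 0.013 -0.012  0.007] w 0.801963394978646 0.0
```

View pics/w4.png

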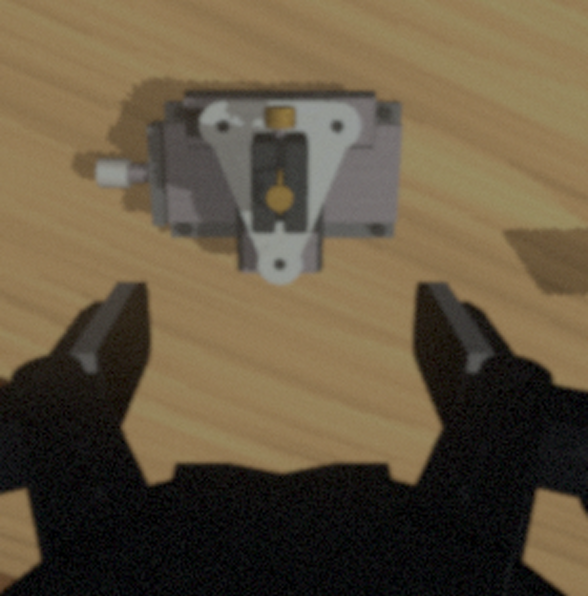

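The stage sits on the slide, centred on the nose block (238 to 322, centre 280). Its dots are at (223,126), (337,126) and (279,264). A quick numeric check, then I hand in.

```bash
python3 - <<'E'
import pickle
from h import *
f=pickle.load(open('f4.pkl','rb'))
a,b,n=[ray(f,u/2.1+120-.25,v/2.1+100-.25,.048) for u,v in((223,126),(337,126),(279,264))]
m=(a+b)/2;d=n-m;print(np.linalg.norm(d),np.linalg.norm(a-b),m+d/np.linalg.norm(d)*.026,np.degrees(np.arctan2(d[1],d[0])))
c=m+d/np.linalg.norm(d)*.026
E
python3 -c "
from plant import manip
print(manip.job_done())"
```

```text
0.07801100526056896 0.060026735668940304 [0.53595595 0.12867273 0.048     ] 23.64097909585091
the job is handed in; nothing more can be done
None
```

The stage top is back on the slide carriage with its feet seated and the gripper clear, and I handed the job in at about 16 s. Before release it resisted sideways pushes and did not sink when pressed. The final wrist image showed it centred and square on the carriage; I have no judge's result to report.

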